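# Load the nougat tray, feed it up the ramp and start the wrapper

### The arm

A 7-joint arm with a two-finger parallel gripper is mounted at the origin on the work surface. World frame = base frame: x ahead of the robot, y to its left, z up, the work surface at z = 0. Lengths are in m, angles in rad, forces in N, time in s.
With the tool pointing down it reaches from about 0.4 to 0.85 m from the base axis. Payload 4.5 kg.
Tool frame: the origin (TCP) lies on the mounting face of the last link; the fingertips stand 173 mm ahead of it and the grasp point (between the pads) lies 155 mm ahead of it; z points along the fingers, y is the direction in which the jaws open and shut (so a half turn about z gives the same grasp; the last joint's range is limited). The gripper opens to 85 mm and grips with 20 to 120 N. Pads are 22 mm wide; open, the fingers measure 114 mm over their backs; the gripper's body (76 mm by 85 mm) begins 54 mm behind the grasp point. The pads swing forward as they close: fully open they stand 13 mm farther back than shut.
Start: joints at [1.316, 0.689, -0.195, 1.565, 0.157, 0.902, -0.215], TCP at [0.178, -0.599, 0.405] pointing down, gripper open.
Joint ranges: [-3.01, 3.01], [-0.46, 2.08], [-1.47, 1.51], [0.13, 2.56], [-1, 4.14], [0.04, 2.09], [-2.66, 2.66]. Speed limits (rad/s): [2.57, 2.57, 3.14, 3.14, 3.14, 3.14, 3.14].

### API

Orientations are given as a unit quaternion [x, y, z, w].
In Python, from bench import robot, fingers, viewer gives the robot as it stands. The module is installed in compiled form; this text tells all that it offers. Calls block until the motion is done:
- robot.move_ptp(position, orientation): joint-space move of the TCP to a pose.
- robot.move_straight(position, orientation=None, v=0.15, contact_N=None): straight line of the TCP; orientation=None keeps the orientation; v is the mean speed in m/s. With contact_N (N) it stops when the force on the tool has changed by that much, and returns True; else False.
- robot.movej(angles): joint-space move.
- fingers.let_go() and fingers.grasp(): open the fingers fully, or close them until they stop; the grip force is fixed at half the most.
- robot.pause(seconds).
- robot.solve_ik(position, orientation): joint angles nearest the present ones, or None.
- viewer.grab_frame(name): name is "side" or "top"; returns a dict with "frame" (384x512x3 uint8, blue, green, red), "fx", "fy", "cx", "cy" (pixels), "dist" ([k1, k2, p1, p2, k3] as OpenCV has them; the pictures are not rectified), "cam_to_world" (4x4, takes a point from camera to world coordinates). Camera axes: x right, y down, z forward; pixel columns grow to the right and rows downward; lengths in m; the calibration is good to about 2 mm. A picture is of the moment at which its call begins. There is no depth.
A pose or a line that the arm cannot do raises robot.IKError and nothing moves.
- robot.job_done(): hands the job in, once; it reports no verdict.
Readings, each from a call of its own:
- robot.current_time(): time.
- robot.current_joint_positions(): joint angles.
- robot.current_joint_velocities(): joint speeds.
- robot.current_joint_torque(): joint torques, N m.
- robot.current_eef_pos(): TCP position.
- robot.current_orientation(): TCP orientation.
- robot.current_force(): force on the tool from outside, world axes, zero at the start.
- robot.current_ft_torque(): the same for the moment, N m.
- robot.current_opening(): finger opening in m.
Only numpy, scipy, OpenCV 4.12 (cv2) and the standard library are available. Lean on these libraries where they do the work, as an engineer would, in place of code of your own. Each camera call takes 0.05 s, during which the arm holds its last target.

### The job

Put the scraper that lies in the feed tray away flat in the white utensil box, and lay every nougat bar from the counter flat on the tray's floor, none on top of another, while the tray is still on the landing at the foot of the ramp. Then push the loaded tray up the ramp, without lifting it off, until it rests fully home against the stop at the top. Last, start the wrapper: press its sprung knob right down, turn it clockwise to the end stop while it is down, and let it spring up again; leave the tins, bowl, carton and jar where they stand.

Things in the scene. Friction and masses are not known exactly. Their poses are not given: they have to be found in the camera images.
- ramp: fixed steel feed ramp, 198 mm wide along its x. Origin: on the counter, under the fold. Its +y points uphill: for y from -172 mm to 0 there is a level landing whose surface is 8 mm above the counter, for y above 0 an incline of 8 degrees that starts at that height. Side rails 14 mm high stand at x = -94 and +94 mm (10 mm thick), leaving 4 mm play on each side of the tray.
- ramp_stop (a point): middle of the foot of the downhill face of the stop bar at the top of the incline, on the incline's surface (162 mm up the slope from the fold; the bar stands 32 mm above the surface). Axes as the ramp's (not tilted).
- tray: loose aluminium tray, 170 mm (x) by 150 mm (y) outside, walls 5 mm thick, rim 16 mm above its underside, floor 5 mm thick; about 0.3 kg empty. Origin: centre of the underside. +y points uphill. It starts on the ramp's landing. A push tab 40 mm wide, 6 mm thick and 46 mm high stands in the middle of its downhill (-y) wall.
- tray_nose (a point): middle of the lower edge of the tray's uphill (+y) wall; it comes to the ramp_stop when the tray is fully home. The tray's whole underside then lies on the incline.
- tray_tab (a point): on the outer (downhill) face of the tray's push tab, on the middle line, 30 mm above the tray's underside, 75 mm behind the tray's origin
- bar1: cream nougat bar with nuts, 70 mm (x) by 36 mm (y) by 32 mm (z), 0.07 to 0.14 kg; origin at its centre. Loose on the counter; three or all four of the bars are present (None if absent).
- bar2: cream nougat bar with nuts, 70 mm (x) by 36 mm (y) by 32 mm (z), 0.07 to 0.14 kg; origin at its centre. Loose on the counter; three or all four of the bars are present (None if absent).
- bar3: cream nougat bar with nuts, 70 mm (x) by 36 mm (y) by 32 mm (z), 0.07 to 0.14 kg; origin at its centre. Loose on the counter; three or all four of the bars are present (None if absent).
- bar4: cream nougat bar with nuts, 70 mm (x) by 36 mm (y) by 32 mm (z), 0.07 to 0.14 kg; origin at its centre. Loose on the counter; three or all four of the bars are present (None if absent).
- scraper: dough scraper lying flat in the tray at the start. Wooden handle 110 mm along x, 24 mm by 24 mm in section; steel blade 3 mm thick, 104 mm wide, reaching from the handle to 70 mm towards +y, level with the handle's underside. 0.12 kg. Origin: centre of the handle's underside (the handle's middle line is 12 mm above it).
- utensil_box: fixed open white plastic box for utensils, 150 mm (x) by 200 mm (y) outside, 32 mm high, walls and floor 5 mm thick; origin at the centre of its underside
- panel: the wrapping machine's fixed control box, 116 by 116 mm, 60 mm high, with the sprung knob on its top. Origin: centre of the underside, on the knob's axis. It and the utensil box stand to the robot's left, either one the nearer.
- selector_grip (a point): point on the axis of the black knob, 30 mm above the underside of its disc, so 8 mm below the top of its grip bar (102 mm above the counter with the knob up). The knob is a disc 68 mm across and 8 mm thick with a bar on top, 58 mm long, 16 mm wide, 30 mm high; the bar lies along this point's x axis, which turns with the knob. The fingertips may straddle the bar and rest on the disc.
- selector_push (a joint): how far the knob is pressed down, 0 (up) to 0.008 m (fully down). Spring: about 4 N to start, 9 N fully down.
- selector (a joint): how far the knob is turned, rad, clockwise seen from above: 0 (stopped) to 1.2 (running, at the end stop; little friction). A gate inside blocks turning unless it is pressed at least 6.5 mm; between the two places it stays down under the gate, and it springs up only within 0.06 rad of either end.
- small_tin: small closed round tin, 69 mm across, 42 mm tall; loose bystander, origin at the centre of its underside
- bowl: small white ceramic bowl, 68 mm across, 36 mm tall; loose bystander, origin at the centre of its underside
- carton: small plain cardboard carton, 62 x 48 x 44 mm; loose bystander, origin at the centre of its underside
- big_tin: large closed round tin, 153 mm across, 60 mm tall, to the robot's right; loose bystander, origin at the centre of its underside
- jar: jar, 72 mm across, 100 mm tall, to the robot's left; loose bystander, origin at the centre of its underside
Not all that is in view belongs to the job. Leave any black or pink look-alike of the bar3 alone. What is shaped like the utensil_box but purple is not meant.

How it is judged:
By the outcome, as a careful person would: the job done as asked, in the order asked, and still so for the second after the job is handed in, with the robot touching nothing.
Of bar1, bar2, bar3, bar4 only 3 to 4 are there at a start; the rules pass over those that are not, and their reading is None.
At some moment in a run one of bar1, bar2, bar3, bar4 may be knocked a few centimetres aside while the robot is not near it.
Once in a run the grip may slacken for a moment while it holds something.
It also fails if it takes over 210 s, if anything falls off the work surface, if the arm or the gripper's body presses on something with over 40 N, if the wrist force passes 120 N, or if a joint passes its speed limit or range.

## Working session

There is one attempt and no reset: what is moved stays moved. The work goes in short steps, each a Python script; the robot and the scene stay as the last script left them, time stands still between calls to the robot, and variables do not carry over. Pictures are saved under pics/ and viewed, and the job is handed in when it is done.

```bash
mkdir -p pics; ls; cat > h.py <<'E'
import numpy as np, cv2
from bench import robot, fingers, viewer
def grab(n,save=None):
    f=viewer.grab_frame(n)
    if save: cv2.imwrite('pics/'+save+'.png',f['frame'])
    return f
def K(f): return np.array([[f['fx'],0,f['cx']],[0,f['fy'],f['cy']],[0,0,1.]])
def ray(f,uv,z):
    p=cv2.undistortPoints(np.array(uv,float).reshape(-1,1,2),K(f),np.array(f['dist'],float)).reshape(-1,2)
    T=np.array(f['cam_to_world']); d=np.c_[p,np.ones(len(p))]@T[:3,:3].T; o=T[:3,3]
    s=(z-o[2])/d[:,2]; return o+d*s[:,None]
def proj(f,P):
    T=np.linalg.inv(np.array(f['cam_to_world']))
    r,_=cv2.Rodrigues(T[:3,:3])
    return cv2.projectPoints(np.array(P,float).reshape(-1,1,3),r,T[:3,3],K(f),np.array(f['dist'],float))[0].reshape(-1,2)
E
python3 - <<'E'
from h import *
for n in ('side','top'):
    f=grab(n,n+'0'); print(n,f['fx'],f['dist'],np.round(f['cam_to_world'],3).tolist())
    cv2.imwrite('pics/%s0b.png'%n,cv2.resize(f['frame'],(800,600),interpolation=cv2.INTER_CUBIC))
print(robot.current_time(),robot.current_orientation(),robot.current_opening(),robot.current_force())
E
```

```text
pics
side 430.0551759257777 [-0.10705058  0.          0.          0.          0.        ] [[0.763, -0.389, 0.517, -0.473], [-0.647, -0.468, 0.603, -1.071], [0.008, -0.794, -0.608, 1.164], [0.0, 0.0, 0.0, 1.0]]
top 467.53319932238327 [-0.03235963  0.          0.          0.          0.        ] [[-0.025, -0.995, 0.095, 0.307], [-1.0, 0.026, 0.007, -0.048], [-0.009, -0.095, -0.995, 1.514], [0.0, 0.0, 0.0, 1.0]]
0.1 [ 9.89587677e-01  1.43928876e-01 -1.74497680e-04 -8.22804383e-04] 0.08549692813392851 [-0.27870217  0.09636242 -0.8978523 ]
```

View pics/top0b.png

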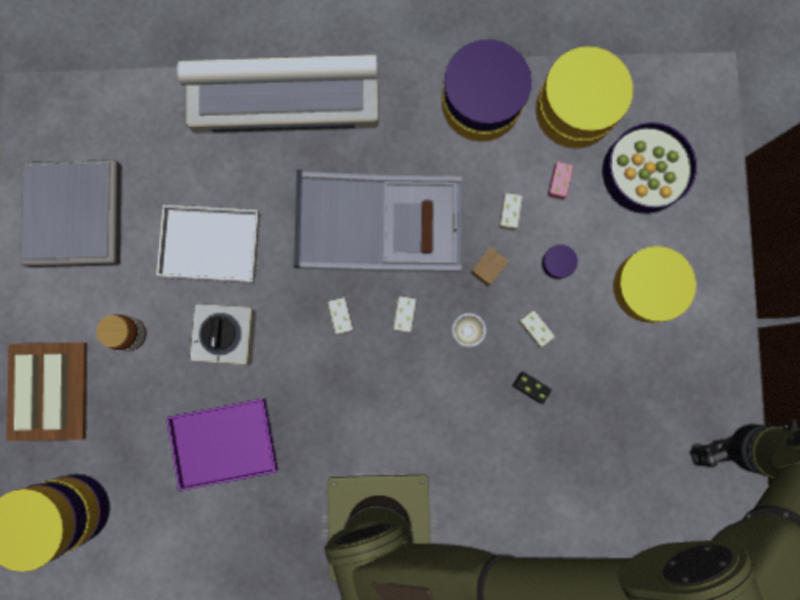

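View pics/side0b.png

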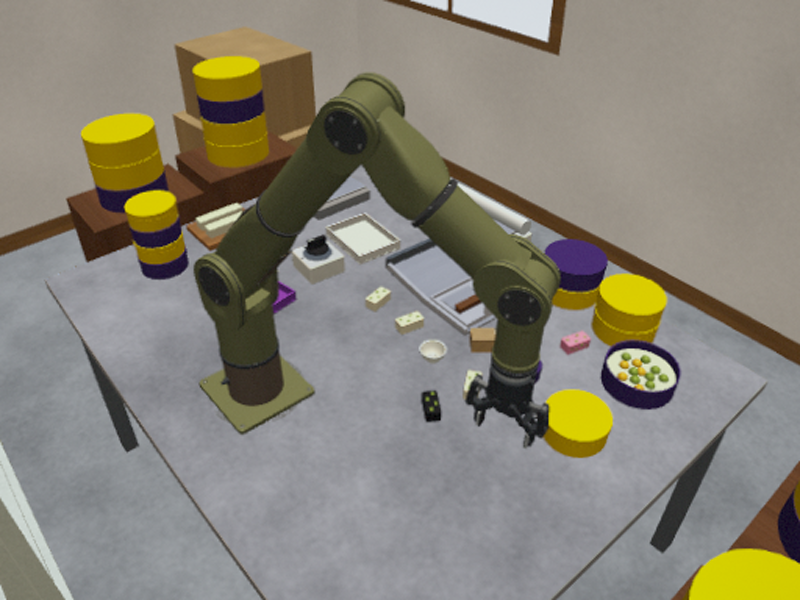

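Top view (800-px scale): ramp at (298–462, 172–270) with uphill to the left (+y). The scraper handle is at (427,227), and the four bars are at (340,316), (404,314), (512,211) and (537,328). The white box is at (208,243), the panel at (222,334). The black and pink look-alikes, and the purple box, are to be left alone.

```bash
python3 - <<'E'
from h import *
f=grab('top'); im=f['frame']
def crop(x0,y0,x1,y1,n,s):
    cv2.imwrite('pics/%s.png'%n,cv2.resize(im[y0:y1,x0:x1],None,fx=s,fy=s,interpolation=cv2.INTER_CUBIC))
crop(180,100,310,185,'c_ramp',6)
crop(90,120,180,250,'c_box',4.5)
hsv=cv2.cvtColor(im,cv2.COLOR_BGR2HSV)
for p in [(218,202),(258,201),(327,135),(344,210),(130,155),(272,145),(235,140),(265,145),(300,210),(240,220)]: print(p,im[p[1],p[0]],hsv[p[1],p[0]])
E
```

```text
(218, 202) [197 194 186] [ 98  14 197]
(258, 201) [200 194 187] [104  17 200]
(327, 135) [191 192 185] [ 86   9 192]
(344, 210) [188 193 186] [ 69   9 193]
(130, 155) [204 193 187] [109  21 204]
(272, 145) [31 44 69] [ 10 140  69]
(235, 140) [134 121 118] [114  30 134]
(265, 145) [135 123 119] [113  30 135]
(300, 210) [203 193 185] [107  23 203]
(240, 220) [111 103 103] [120  18 111]
```

View pics/c_ramp.png

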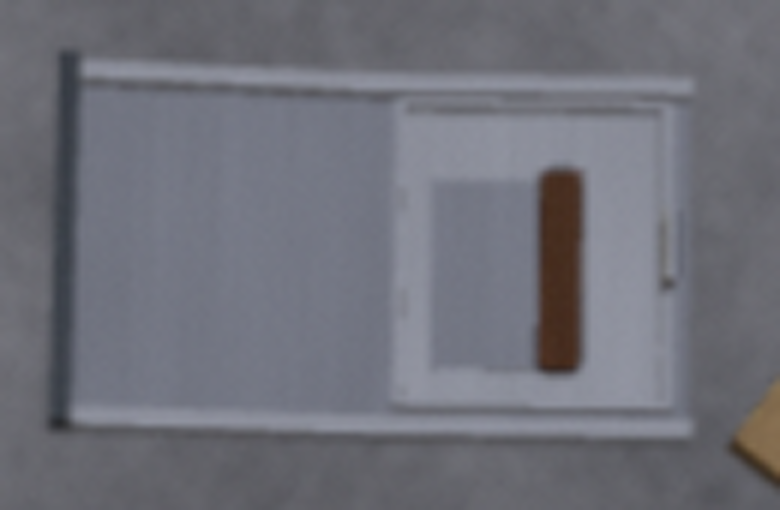

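View pics/c_box.png

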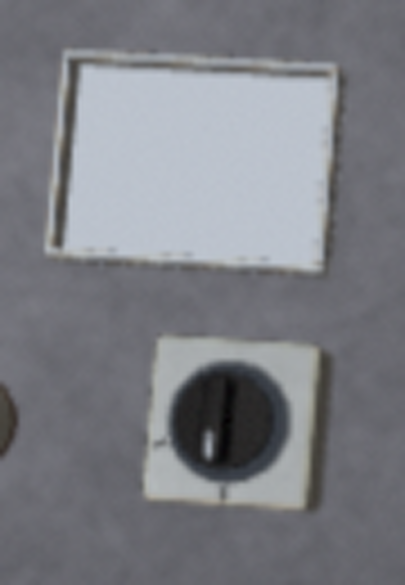

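```bash
cat >> h.py <<'E'
def rects(f,mask,amin,amax,z):
    out=[]
    cs,_=cv2.findContours(mask.astype(np.uint8)*255,cv2.RETR_EXTERNAL,cv2.CHAIN_APPROX_NONE)
    for c in cs:
        a=cv2.contourArea(c)
        if amin<a<amax:
            W=ray(f,c.reshape(-1,2),z)[:,:2]
            r=cv2.minAreaRect((W*1000).astype(np.float32)); b=cv2.boxPoints(r)
            e=b[1]-b[0],b[2]-b[1]; l=e[0] if np.hypot(*e[0])>np.hypot(*e[1]) else e[1]
            M=cv2.moments(c); uv=(M['m10']/M['m00'],M['m01']/M['m00'])
            ctr=ray(f,[uv],z)[0]
            out.append(dict(uv=np.round(uv,1),c=np.array(r[0])/1000,m=ctr[:2],size=np.sort(r[1])[::-1],ang=np.arctan2(l[1],l[0])%np.pi))
    return out
def bars(f):
    h=cv2.cvtColor(f['frame'],cv2.COLOR_BGR2HSV)
    m=(h[...,2]>165)&(h[...,1]<90)
    m=cv2.morphologyEx(m.astype(np.uint8),cv2.MORPH_CLOSE,np.ones((3,3),np.uint8))
    return [r for r in rects(f,m,120,600,.032) if 50<r['size'][0]<90 and 25<r['size'][1]<55]
E
python3 - <<'E'
from h import *
f=grab('top'); im=f['frame'];h=cv2.cvtColor(im,cv2.COLOR_BGR2HSV)
np.set_printoptions(precision=4,suppress=True)
for b in bars(f): print('bar',b)
m=(h[...,0]<15)&(h[...,1]>110)&(h[...,2]<110)
for r in rects(f,m,60,600,.037): print('brown',r)
m=(h[...,2]>150)
for r in rects(f,m,800,6000,.032): print('box',r)
for r in rects(f,m,800,6000,.060): print('panel60',r)
def C(px,s,x0,y0): return [(x0+(x+.5)/s-.5,y0+(y+.5)/s-.5) for x,y in px]
print('rail ends',ray(f,C([(693,78),(693,437)],6,180,100),.022))
print('tray rim',ray(f,C([(393,97),(392,408),(675,97),(672,408)],6,180,100),.024))
print('blade',ray(f,C([(431,180),(431,370)],6,180,100),.016))
print('stop top',ray(f,C([(80,52),(68,430)],6,180,100),.0625))
print('rail top@stop',ray(f,C([(80,62),(72,425)],6,180,100),.0445))
print('tab top',ray(f,C([(668,212),(668,290)],6,180,100),.054))
print('box',ray(f,C([(64,50),(339,66),(324,272),(44,253)],4.5,90,120),.032))
print('panel',ray(f,C([(157,336),(326,346),(306,510),(143,498)],4.5,90,120),.06))
print('disc',ray(f,C([(171,362),(291,483)],4.5,90,120),.08), 'bar',ray(f,C([(228,372),(214,466)],4.5,90,120),.11))
E
```

```text
bar {'uv': array([343.8, 209.7]), 'c': array([ 0.3928, -0.3335]), 'm': array([ 0.3927, -0.3335]), 'size': array([66.3336, 32.0454]), 'ang': np.float32(0.6364389)}
bar {'uv': array([217.2, 201.6]), 'c': array([0.4292, 0.0677]), 'm': array([0.4291, 0.0676]), 'size': array([65.9666, 30.8869]), 'ang': np.float32(0.22433463)}
bar {'uv': array([258.7, 200.5]), 'c': array([ 0.4292, -0.0644]), 'm': array([ 0.4293, -0.0644]), 'size': array([66.6041, 31.9282]), 'ang': np.float32(2.9489102)}
bar {'uv': array([326.9, 134.1]), 'c': array([ 0.638 , -0.2901]), 'm': array([ 0.6379, -0.2901]), 'size': array([66.0075, 31.4441]), 'ang': np.float32(2.9590788)}
bar {'uv': array([359.2, 114.3]), 'c': array([ 0.7011, -0.3976]), 'm': array([ 0.7007, -0.3975]), 'size': array([63.8079, 31.2592]), 'ang': np.float32(2.8652139)}
brown {'uv': array([ 83.3, 213.2]), 'c': array([0.4056, 0.5005]), 'm': array([0.4027, 0.4949]), 'size': array([64.1709, 36.0225]), 'ang': np.float32(3.0498087)}
brown {'uv': array([272.9, 145.2]), 'c': array([ 0.6078, -0.1136]), 'm': array([ 0.6052, -0.1147]), 'size': array([100.9903,  1
[... 2387 characters left out ...]
[ 0.5176 -0.1841  0.022 ]]
tray rim [[ 0.7078 -0.0278  0.024 ]
 [ 0.5373 -0.0231  0.024 ]
 [ 0.7036 -0.1807  0.024 ]
 [ 0.5333 -0.1732  0.024 ]]
blade [[ 0.6632 -0.0473  0.016 ]
 [ 0.5587 -0.0446  0.016 ]]
stop top [[0.7266 0.1371 0.0625]
 [0.5243 0.146  0.0625]]
rail top@stop [[0.7263 0.1394 0.0445]
 [0.5296 0.1462 0.0445]]
tab top [[ 0.6335 -0.1722  0.054 ]
 [ 0.5916 -0.1708  0.054 ]]
box [[0.6695 0.4319 0.032 ]
 [0.6519 0.2327 0.032 ]
 [0.5029 0.2445 0.032 ]
 [0.5221 0.4454 0.032 ]]
panel [[0.4574 0.3562 0.06  ]
 [0.4473 0.2379 0.06  ]
 [0.3339 0.2527 0.06  ]
 [0.3449 0.3661 0.06  ]]
disc [[0.4371 0.341  0.08  ]
 [0.3521 0.2587 0.08  ]] bar [[0.4267 0.2943 0.11  ]
 [0.3638 0.304  0.11  ]]
```

```bash
cat >> h.py <<'E'
from scipy.spatial.transform import Rotation as R
np.set_printoptions(precision=4,suppress=True)
def quat(th,tilt=None):
    y=np.array([np.cos(th),np.sin(th),0]); z=np.array([0,0,-1.]); x=np.cross(y,z)
    r=R.from_matrix(np.c_[x,y,z])
    if tilt is not None: r=R.from_rotvec(tilt)*r
    return r.as_quat()
def best(x,y,z,th,extra=0.0):
    """choose th or th+pi: smaller joint travel, j7 within range"""
    q0=np.array(robot.current_joint_positions()); c=[]
    for t in (th,th+np.pi):
        q=robot.solve_ik([x,y,z],quat(t))
        if q is not None:
            q=np.array(q); c.append((np.abs(q-q0).max()+ (5 if abs(q[6])>2.4 else 0),t,q))
    c.sort(key=lambda a:a[0]); return c[0][1],c[0][2]
def st(s=''):
    print(s,'t=%.1f'%robot.current_time(),'p',np.array(robot.current_eef_pos()),'open %.4f'%robot.current_opening(),'F',np.array(robot.current_force()))
HI=.30
def pick(x,y,z,th,hi=HI,check=None):
    t,q=best(x,y,hi,th); robot.move_ptp([x,y,hi],quat(t)); 
    robot.move_straight([x,y,z],quat(t),v=.2,contact_N=15)
    st('down'); fingers.grasp(); st('grasped')
    robot.move_straight([x,y,hi],quat(t),v=.2); st('lifted'); return t
def place(x,y,z,th,hi=HI):
    t,q=best(x,y,hi,th); robot.move_ptp([x,y,hi],quat(t)); st('over')
    robot.move_straight([x,y,z+.02],quat(t),v=.2)
    hit=robot.move_straight([x,y,z],quat(t),v=.05,contact_N=8); st('at place hit=%s'%hit)
    fingers.let_go(); robot.move_straight([x,y,hi],quat(t),v=.25); st('up'); return t
E
python3 - <<'E'
from h import *
for p in [(.607,-.107,.191,1.57-.03),(.5845,.3137,.184,1.57-.086)]:
    print(best(*p))
# knob: jaws along world y, then clockwise 1.2
for t0 in (1.57-.15,1.57-.15+np.pi):
  for d in (0,.6,1.2): print('knob',t0,d,robot.solve_ik([.3955,.3,.26],quat(t0-d)))
x,y=.607,-.107
t=pick(x,y,.191,np.pi/2-.03)
grab('top','p1'); 
E
```

```text
(1.54, array([ 0.4682,  1.068 , -0.6917,  1.7009,  0.9612,  0.7501,  0.8197]))
(1.484, array([-0.4214,  1.0363, -0.2708,  1.558 ,  0.4168,  0.6049,  0.5729]))
knob 1.4200000000000002 0 [-0.8333  0.7835  0.1507  2.0765 -0.3598  0.3057  1.0384]
knob 1.4200000000000002 0.6 [-0.8853  0.7938  0.2381  2.0792 -0.5485  0.3284  0.6276]
knob 1.4200000000000002 1.2 [-0.9302  0.8057  0.315   2.0814 -0.6932  0.3573  0.173 ]
knob 4.561592653589793 0 [-1.039   0.849   0.5098  2.0869 -0.9695  0.4603 -1.4894]
knob 4.561592653589793 0.6 [-0.0839  1.111  -1.2579  2.0388  1.2624  1.1081  1.986 ]
knob 4.561592653589793 1.2 [-0.0839  1.111  -1.2579  2.0388  1.2624  1.1081  1.386 ]
down t=3.2 p [ 0.6075 -0.1069  0.1918] open 0.0854 F [ 0.3149 -0.0039  0.4772]
grasped t=3.8 p [ 0.6073 -0.1074  0.1918] open 0.0229 F [-0.4558 -1.6798  5.2223]
lifted t=4.5 p [ 0.6063 -0.1072  0.2989] open 0.0223 F [ 0.6939 -0.4483 -2.1357]
```

View pics/p1.png

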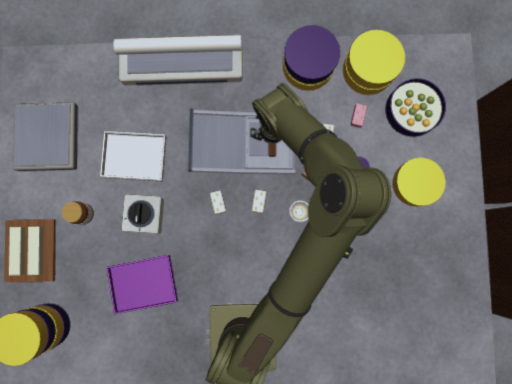

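The top view is mostly blocked by the arm: the hand is at (265,130) and part of the handle shows at (272,147). I'll check the side view.

```bash
python3 - <<'E'
from h import *
f=grab('side'); cv2.imwrite('pics/s1.png',cv2.resize(f['frame'][100:260,200:400],None,fx=4,fy=3.7,interpolation=cv2.INTER_CUBIC))
E
```

```text
(no output)
```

View pics/s1.png

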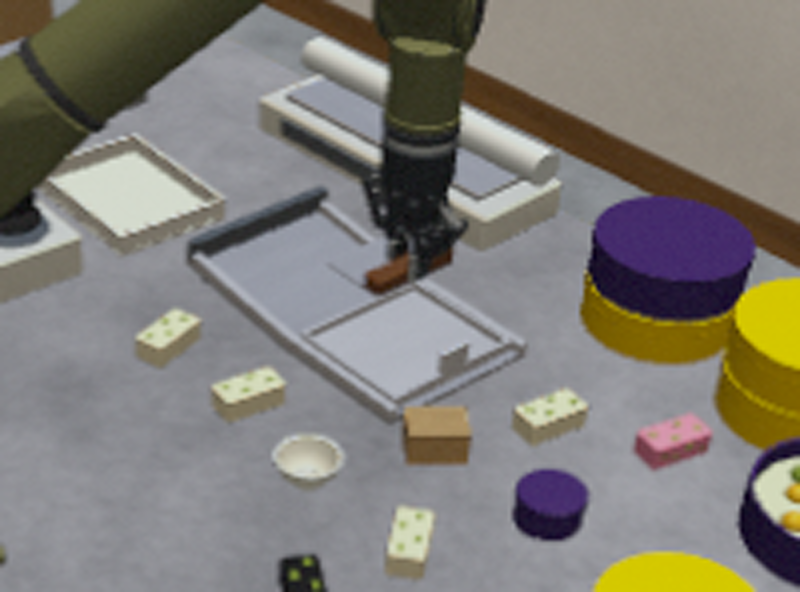

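The scraper is held level above the ramp (handle at about (410,270) in the crop) and the tray is empty. I'll place it in the box now.

```bash
python3 - <<'E'
from h import *
place(.5845,.3137,.1845,np.pi/2-.086)
robot.move_ptp([.48,.02,.33],quat(best(.48,.02,.33,np.pi/2)[0]))
f=grab('top','p2'); st()
cv2.imwrite('pics/p2c.png',cv2.resize(f['frame'][110:200,90:230],None,fx=5.5,fy=5.5,interpolation=cv2.INTER_CUBIC))
for b in bars(f): print(b)
E
```

```text
over t=6.2 p [0.5856 0.3116 0.2997] open 0.0225 F [ 0.3084 -0.7062 -0.6926]
at place hit=True t=7.3 p [0.5845 0.3135 0.1839] open 0.0227 F [-0.2145  0.1279  4.5096]
up t=8.5 p [0.5844 0.3134 0.3003] open 0.0857 F [ 0.3907 -0.514   0.0501]
 t=9.8 p [0.4809 0.0216 0.33  ] open 0.0858 F [-0.6503  0.1681  0.3916]
{'uv': array([217.4, 201.6]), 'c': array([0.4294, 0.067 ]), 'm': array([0.4292, 0.0671]), 'size': array([67.5831, 33.9516]), 'ang': np.float32(0.22630034)}
{'uv': array([327.1, 134.1]), 'c': array([ 0.6384, -0.2909]), 'm': array([ 0.6381, -0.2906]), 'size': array([67.9971, 34.5589]), 'ang': np.float32(2.961346)}
{'uv': array([359.1, 114. ]), 'c': array([ 0.7016, -0.3973]), 'm': array([ 0.7017, -0.3973]), 'size': array([66.2843, 34.1491]), 'ang': np.float32(2.871838)}
```

View pics/p2.png

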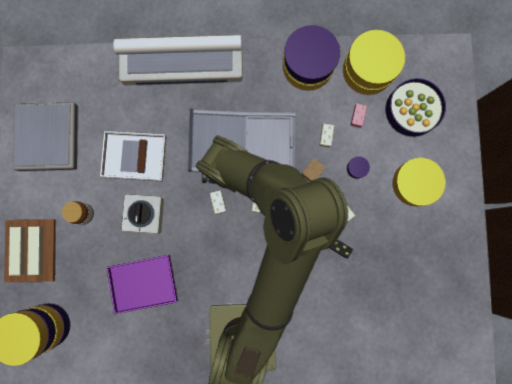

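View pics/p2c.png

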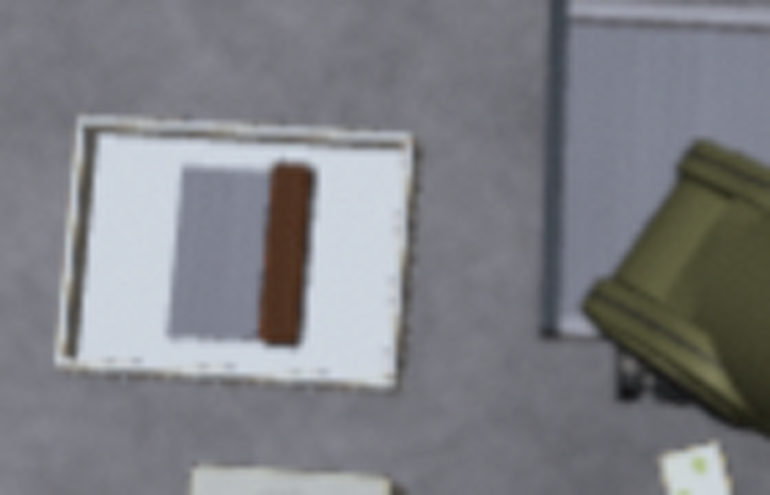

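The scraper lies flat inside the box (handle at about (143,156), clear of all walls). Next is bar A, and I'll check the tray on the way.

```bash
cat >> h.py <<'E'
TC=np.array([.6205,-.1012]); TY=-.035
def slot(tx,ty,C=None):
    C=TC if C is None else C
    c,s=np.cos(TY),np.sin(TY); return C+np.array([c*tx-s*ty,s*tx+c*ty])
E
python3 - <<'E'
from h import *
pick(.4292,.0668,.185,.226+np.pi/2)
t,_=best(.40,.2,.3,np.pi/2); robot.move_ptp([.40,.2,.3],quat(t))
f=grab('top','p3'); st()
cv2.imwrite('pics/p3c.png',cv2.resize(f['frame'][100:185,180:310],None,fx=6,fy=6,interpolation=cv2.INTER_CUBIC))
for b in bars(f): print(b)
E
```

```text
down t=11.0 p [0.4299 0.0667 0.1852] open 0.0851 F [0.0591 0.7758 0.6685]
grasped t=11.5 p [0.4293 0.0669 0.1857] open 0.0346 F [-1.0461 -1.4539  7.8786]
lifted t=12.3 p [0.429  0.0665 0.2995] open 0.0353 F [ 0.531   0.1949 -1.2202]
 t=13.0 p [0.3998 0.1994 0.2992] open 0.0346 F [-0.5057 -0.009  -0.9182]
{'uv': array([299.4, 212.8]), 'c': array([ 0.3876, -0.1944]), 'm': array([ 0.3866, -0.1924]), 'size': array([63.5525, 47.6051]), 'ang': np.float32(1.5445968)}
{'uv': array([343.8, 209.8]), 'c': array([ 0.3927, -0.3336]), 'm': array([ 0.3926, -0.3337]), 'size': array([66.9576, 33.0383]), 'ang': np.float32(0.6378953)}
{'uv': array([258.6, 200.5]), 'c': array([ 0.4292, -0.0641]), 'm': array([ 0.4291, -0.0642]), 'size': array([67.658 , 33.4716]), 'ang': np.float32(2.9488952)}
{'uv': array([327. , 134.1]), 'c': array([ 0.6382, -0.2904]), 'm': array([ 0.6382, -0.2904]), 'size': array([67.5015, 32.8139]), 'ang': np.float32(2.9612029)}
{'uv': array([359.1, 114.2]), 'c': array([ 0.7012, -0.3974]), 'm': array([ 0.701 , -0.3972]), 'size': array([65.5828, 32.6056]), 'ang': np.float32(2.8796325)}
```

View pics/p3.png

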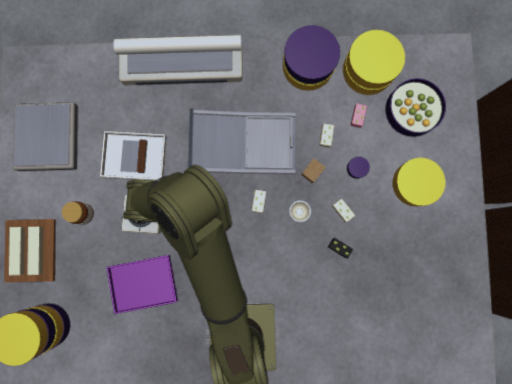

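View pics/p3c.png

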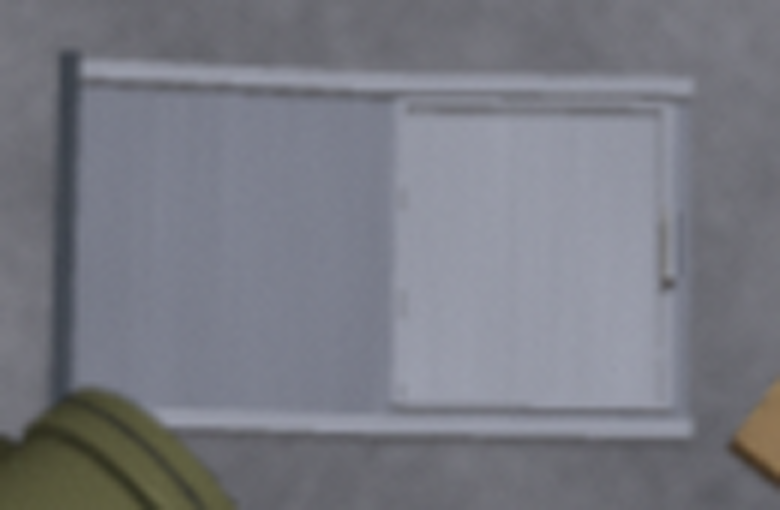

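Bar A is held, the tray is empty and has not moved (rim 393–675 × 97–408 in the crop), and the other bars are where they were. I'll do the placing and the next picks with a look between them.

```bash
cat >> h.py <<'E'
def view(name):
    robot.move_ptp([.40,.2,.3],quat(best(.40,.2,.3,np.pi/2)[0]))
    f=grab('top',name); bs=[b for b in bars(f) if b['size'][1]<40]
    return f,bs
def nearest(bs,xy):
    b=min(bs,key=lambda b:np.hypot(*(b['m']-xy))); print('bar',b['m'],b['ang'],b['size'],'d',np.hypot(*(b['m']-xy))); return b
E
python3 - <<'E'
from h import *
place(*slot(-.040,.046),.199,np.pi/2+TY)
f,bs=view('p4')
for b in bs: print(b)
b=nearest(bs,(.4291,-.0642))
if np.hypot(*(b['m']-[.4291,-.0642]))<.06:
    pick(*b['m'],.185,b['ang']+np.pi/2)
    f=grab('side'); cv2.imwrite('pics/s4.png',cv2.resize(f['frame'][100:260,200:400],None,fx=4,fy=3.7,interpolation=cv2.INTER_CUBIC))
E
```

```text
over t=14.2 p [ 0.5816 -0.0523  0.3001] open 0.0346 F [ 0.2447  0.7851 -1.2789]
at place hit=True t=15.2 p [ 0.5821 -0.054   0.1989] open 0.0346 F [-0.9039  0.0327  5.2144]
up t=16.3 p [ 0.582  -0.054   0.3005] open 0.0854 F [-0.7218 -0.112  -0.3998]
{'uv': array([343.8, 209.8]), 'c': array([ 0.3927, -0.3336]), 'm': array([ 0.3926, -0.3335]), 'size': array([67.0521, 33.3776]), 'ang': np.float32(0.649118)}
{'uv': array([258.6, 200.5]), 'c': array([ 0.4292, -0.0642]), 'm': array([ 0.4292, -0.0643]), 'size': array([67.658 , 33.4316]), 'ang': np.float32(2.9488952)}
{'uv': array([327. , 134.1]), 'c': array([ 0.6382, -0.2904]), 'm': array([ 0.6382, -0.2904]), 'size': array([67.5015, 32.8139]), 'ang': np.float32(2.9612029)}
{'uv': array([359.1, 114.1]), 'c': array([ 0.7016, -0.3975]), 'm': array([ 0.7012, -0.3972]), 'size': array([66.3459, 32.6056]), 'ang': np.float32(2.8796325)}
bar [ 0.4292 -0.0643] 2.9488952 [67.658  33.4316] d 0.0001339798453089358
down t=20.2 p [ 0.4292 -0.0642  0.1851] open 0.0852 F [-0.0354  0.0882  0.2305]
grasped t=20.7 p [ 0.4291 -0.0643  0.1854] open 0.0346 F [-1.0404  0.1224  5.3054]
lifted t=22.7 p [ 0.4291 -0.0643  0.2998] open 0.0347 F [ 0.2627  0.166  -1.4475]
```

View pics/p4.png

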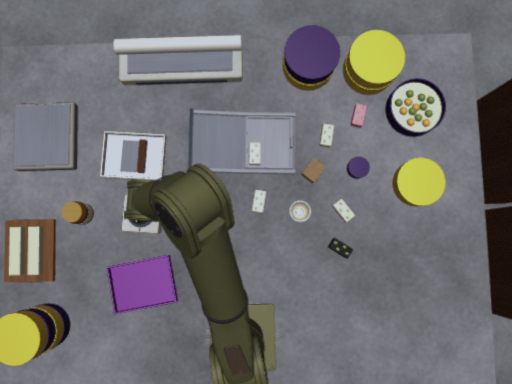

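View pics/s4.png

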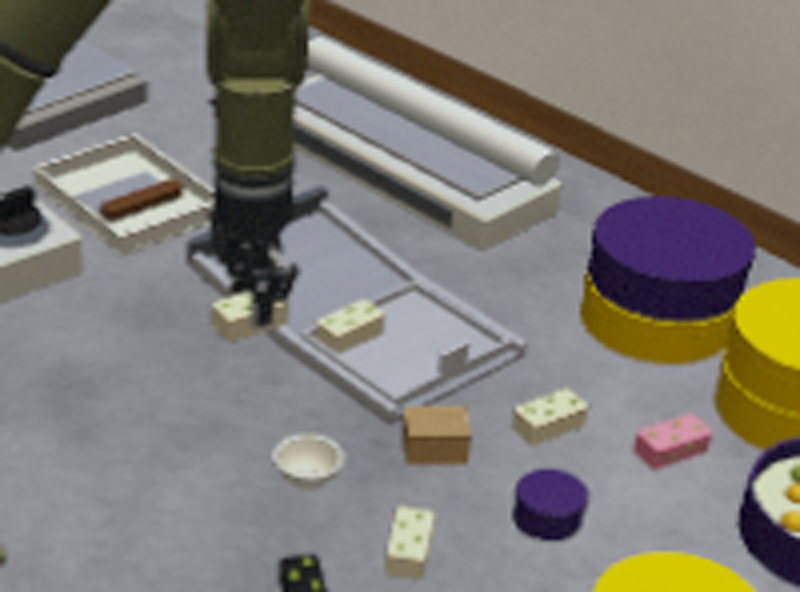

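Bar A lies flat in the tray at top-view (255,153), and B is gripped and lifted. I'll place B, then look and pick C.

```bash
python3 - <<'E'
from h import *
place(*slot(.040,.046),.199,np.pi/2+TY)
f,bs=view('p5')
for b in bs: print(b['uv'],b['m'],b['ang'])
b=nearest(bs,(.6382,-.2904))
if np.hypot(*(b['m']-[.6382,-.2904]))<.06:
    pick(*b['m'],.185,b['ang']+np.pi/2)
E
```

```text
over t=23.6 p [ 0.661  -0.0566  0.2994] open 0.0346 F [-0.5126 -0.3106 -1.5006]
at place hit=True t=24.7 p [ 0.662  -0.0568  0.1985] open 0.0350 F [-0.6156 -0.8554  4.4242]
up t=25.8 p [ 0.662  -0.0567  0.3008] open 0.0857 F [ 1.1875 -0.419  -0.8743]
[343.8 209.8] [ 0.3926 -0.3337] 0.6378953
[327.  134.1] [ 0.6382 -0.2904] 2.9612029
[359.1 114.2] [ 0.7011 -0.3972] 2.8796325
bar [ 0.6382 -0.2904] 2.9612029 [67.5015 32.8139] d 2.045397036052717e-05
down t=29.9 p [ 0.6391 -0.29    0.1862] open 0.0851 F [0.653  0.1321 0.4041]
grasped t=30.4 p [ 0.6387 -0.2906  0.1862] open 0.0348 F [ 0.3245 -0.4855  5.6003]
lifted t=31.1 p [ 0.6374 -0.2904  0.2986] open 0.0348 F [ 0.3766 -0.7435 -1.3381]
```

View pics/p5.png

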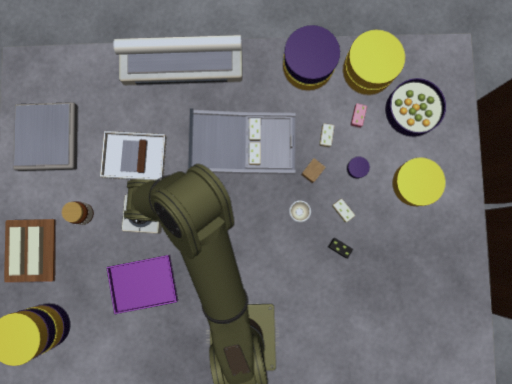

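A and B lie side by side at (255,129) and (255,153). C goes next to the downhill wall, then D.

```bash
python3 - <<'E'
from h import *
place(*slot(.041,-.045),.199,np.pi/2+TY)
f,bs=view('p6')
for b in bs: print(b['uv'],b['m'],b['ang'])
b=nearest(bs,(.3926,-.3336))
if np.hypot(*(b['m']-[.3926,-.3336]))<.06:
    pick(*b['m'],.185,b['ang']+np.pi/2)
E
```

```text
over t=31.8 p [ 0.6596 -0.1465  0.2985] open 0.0347 F [-0.3876 -1.0097 -1.0793]
at place hit=True t=32.8 p [ 0.6599 -0.1478  0.1992] open 0.0348 F [-0.6827 -0.1443  5.1423]
up t=33.9 p [ 0.6598 -0.1477  0.3009] open 0.0852 F [-0.0558  0.8181 -0.5231]
[343.8 209.8] [ 0.3926 -0.3335] 0.649118
[283. 128.] [ 0.6618 -0.1493] 3.1099591
[359.1 114.2] [ 0.701  -0.3972] 2.8651958
bar [ 0.3926 -0.3335] 0.649118 [67.0521 33.3776] d 6.815873498641161e-05
down t=38.2 p [ 0.3932 -0.3332  0.1855] open 0.0853 F [ 1.1105  0.3228 -0.2286]
grasped t=38.7 p [ 0.3928 -0.3338  0.1859] open 0.0346 F [-0.6729  0.2102  5.7571]
lifted t=39.4 p [ 0.3921 -0.3335  0.2993] open 0.0345 F [ 0.1948 -0.1447 -2.5292]
```

View pics/p6.png

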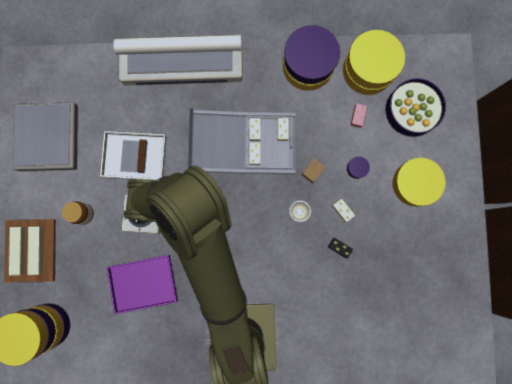

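Three bars are in the tray (the third at (283,128)), and D is gripped.

```bash
python3 - <<'E'
from h import *
place(*slot(-.041,-.045),.199,np.pi/2+TY)
f,bs=view('p7')
for b in bs: print(b['uv'],b['m'],b['ang'])
cv2.imwrite('pics/p7c.png',cv2.resize(f['frame'][100:220,180:360],None,fx=4.4,fy=4.4,interpolation=cv2.INTER_CUBIC))
f=grab('side'); cv2.imwrite('pics/s7.png',cv2.resize(f['frame'][100:260,200:400],None,fx=4,fy=3.7,interpolation=cv2.INTER_CUBIC))
st()
E
```

```text
over t=40.4 p [ 0.5768 -0.1464  0.299 ] open 0.0346 F [-0.4878  0.2512 -0.886 ]
at place hit=True t=41.4 p [ 0.5779 -0.1447  0.199 ] open 0.0347 F [-0.7392  0.5801  4.6064]
up t=42.5 p [ 0.5778 -0.1448  0.3006] open 0.0855 F [-0.044   0.4567 -1.1574]
[283. 128.] [ 0.6618 -0.1493] 3.1099591
[359.1 114.2] [ 0.7011 -0.3972] 2.8796325
 t=44.1 p [0.4009 0.1991 0.2999] open 0.0854 F [0.4187 0.1405 0.6215]
```

View pics/p7c.png

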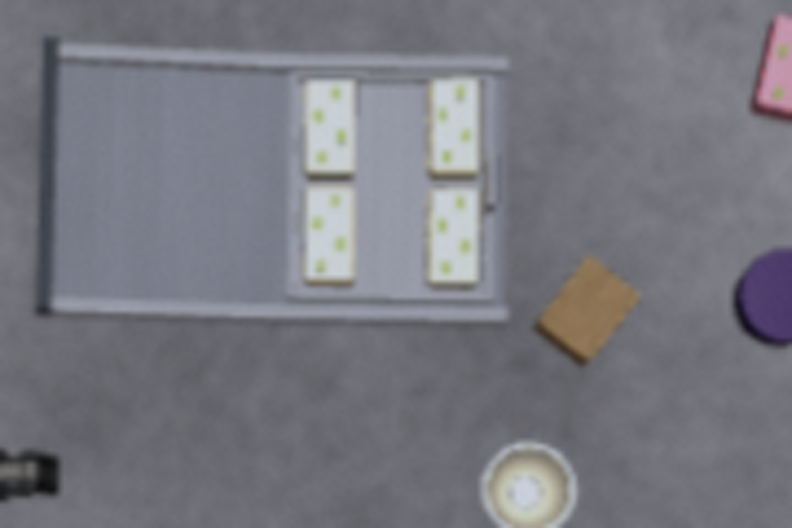

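View pics/s7.png

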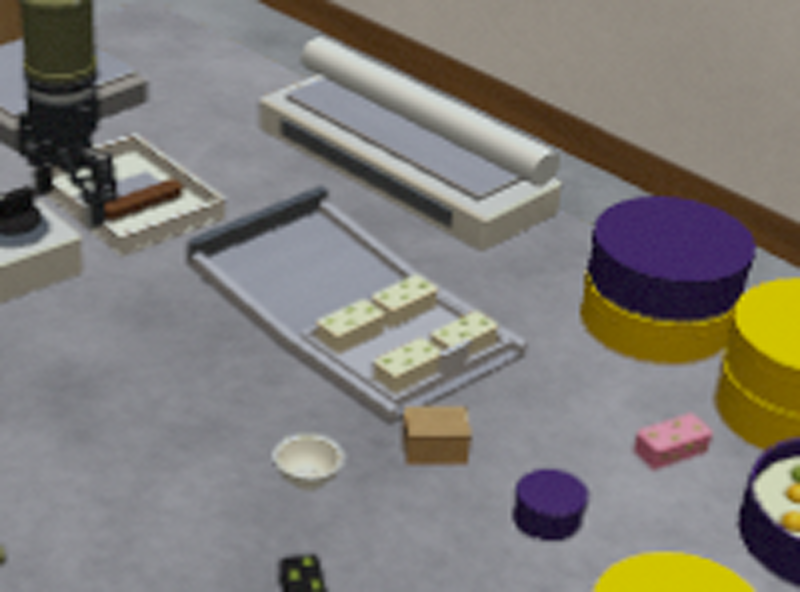

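All four bars lie flat in the tray, in two rows with a clear gap between them, and nothing else has moved. Now I'll push with closed fingers, tilted 8° so they match the tab on the incline.

```bash
cat >> h.py <<'E'
RY=-.037; u=np.array([-np.sin(RY),np.cos(RY),0.]); ax=np.array([np.cos(RY),np.sin(RY),0])
A8=np.deg2rad(8); dtip=u*np.sin(A8)+np.array([0,0,-np.cos(A8)])
def tcp_for(face_y,off,ztip):
    """tip centre 'off' behind the tab-face line point at world y=face_y"""
    P=np.array([.618,-.176,0])+u*((face_y+.176)/u[1])-u*off; P[2]=ztip
    return P-.173*dtip
E
python3 - <<'E'
from h import *
for th in (RY,RY+np.pi):
    q=quat(th,ax*A8)
    print(th,[robot.solve_ik(tcp_for(y,.012,.031),q) for y in (-.20,-.10,0)])
E
```

```text
-0.037 [array([ 0.7872,  1.196 , -0.9854,  1.5255,  0.9617,  0.9839, -0.4593]), array([ 0.6568,  1.1736, -0.981 ,  1.6211,  1.0027,  0.9186, -0.6775]), array([ 0.4625,  1.1178, -0.8677,  1.6678,  0.9434,  0.7954, -0.8134])]
3.104592653589793 [array([ 0.301 ,  1.0073,  0.0534,  1.5551, -0.3012,  0.6425, -2.6007]), array([ 0.0564,  0.997 ,  0.2289,  1.6561, -0.6018,  0.609 , -2.478 ]), array([-0.0757,  0.9793,  0.1753,  1.6986, -0.5751,  0.543 , -2.6496])]
```

```bash
python3 - <<'E'
from h import *
q=quat(RY,ax*A8)
fingers.grasp()
p=tcp_for(-.176,.04,.031); hi=p.copy(); hi[2]+=.12
robot.move_ptp(hi,q); robot.move_straight(p,q,v=.15,contact_N=10); st('down')
h=robot.move_straight(tcp_for(-.176,.003,.031),q,v=.03,contact_N=2.5); st('touch %s'%h)
f=grab('side'); cv2.imwrite('pics/s8.png',cv2.resize(f['frame'][100:260,200:400],None,fx=4,fy=3.7,interpolation=cv2.INTER_CUBIC))
E
```

```text
down t=47.5 p [ 0.6163 -0.2398  0.2035] open 0.0001 F [0.2739 0.4688 0.0033]
touch True t=48.5 p [ 0.6166 -0.2096  0.2019] open -0.0001 F [-0.3938 -0.0218  0.8177]
```

View pics/s8.png

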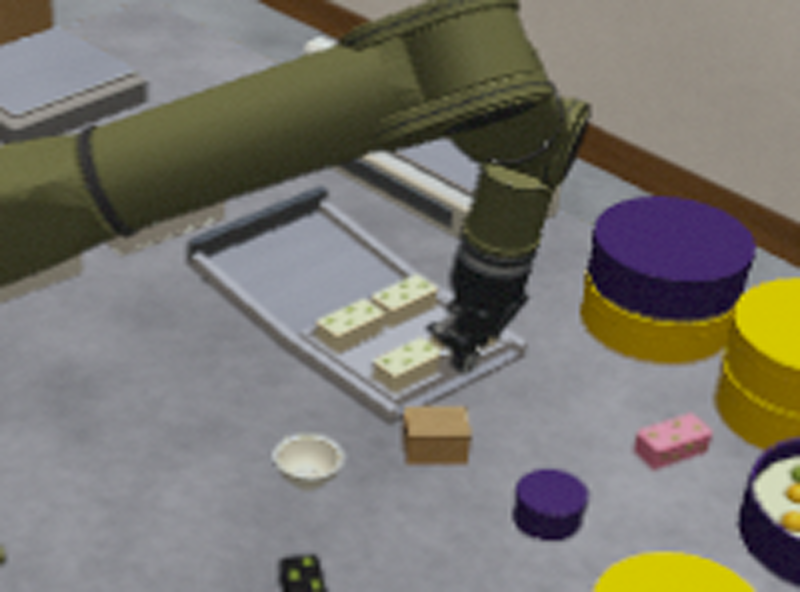

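Contact was made at TCP y = −0.2096, which agrees with the tab face at −0.175. Pushing now.

```bash
python3 - <<'E'
from h import *
q=quat(RY,ax*A8)
for fy in (-.13,-.08,-.03):
    h=robot.move_straight(tcp_for(fy,.0105,.031),q,v=.05,contact_N=25); st('push %s'%h)
    if h: break
else:
    h=robot.move_straight(tcp_for(.006,.0105,.031),q,v=.025,contact_N=15); st('final %s'%h)
f=grab('side'); cv2.imwrite('pics/s9.png',cv2.resize(f['frame'][100:260,200:400],None,fx=4,fy=3.7,interpolation=cv2.INTER_CUBIC))
E
```

```text
push False t=49.6 p [ 0.6182 -0.1646  0.202 ] open 0.0001 F [-1.1253 -2.7571 -2.4022]
push False t=50.7 p [ 0.6204 -0.114   0.2026] open -0.0004 F [ 0.3657 -0.843  -1.6113]
push False t=51.9 p [ 0.6223 -0.0656  0.2025] open 0.0001 F [-0.8912 -5.0137  0.9982]
final True t=52.7 p [ 0.6229 -0.0505  0.2023] open 0.0001 F [-0.24   -0.3186 -0.5409]
```

View pics/s9.png

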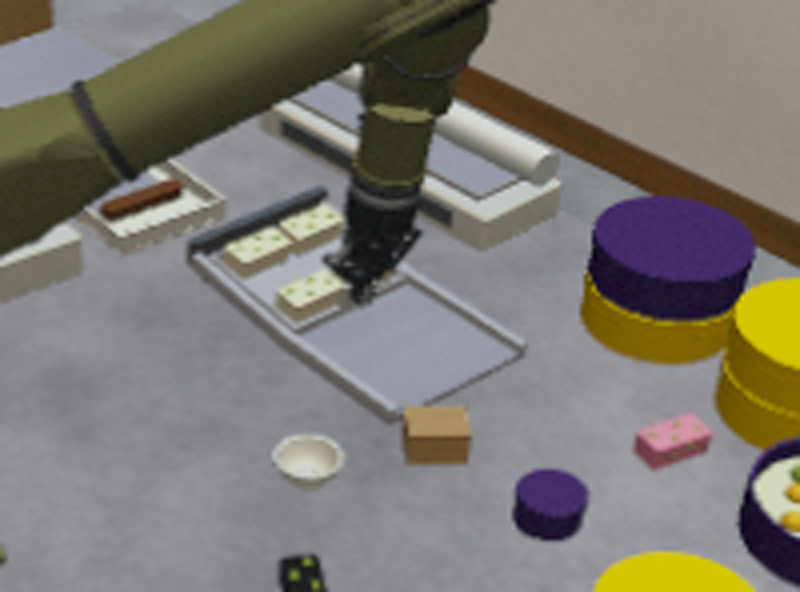

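The push stopped on contact about 7 mm short of the computed end (tab face at −0.0155 against −0.008). I'll press on gently to see whether this is the stop or a catch at the fold.

```bash
python3 - <<'E'
from h import *
q=quat(RY,ax*A8)
for fy,v in ((-.012,.02),(-.008,.02),(-.004,.02),(0.0,.02),(.006,.02)):
    h=robot.move_straight(tcp_for(fy,.0105,.031),q,v=v,contact_N=25); st('push %s'%h)
    if h: break
f=grab('top','p10'); cv2.imwrite('pics/p10c.png',cv2.resize(f['frame'][100:185,180:310],None,fx=6,fy=6,interpolation=cv2.INTER_CUBIC))
E
```

```text
push False t=53.2 p [ 0.6226 -0.0495  0.2017] open -0.0002 F [-0.4479 -7.3827  1.4521]
push False t=53.5 p [ 0.6229 -0.0477  0.202 ] open -0.0000 F [ -1.9551 -13.1048   7.3354]
push False t=53.9 p [ 0.6234 -0.0447  0.2023] open -0.0001 F [ -1.4592 -15.1434   9.0089]
push False t=54.2 p [ 0.6238 -0.0407  0.2025] open -0.0004 F [ -1.1961 -13.6878  10.1293]
push False t=54.7 p [ 0.6239 -0.0388  0.2022] open -0.0003 F [ -2.3223 -23.8252  14.5126]
```

View pics/p10c.png

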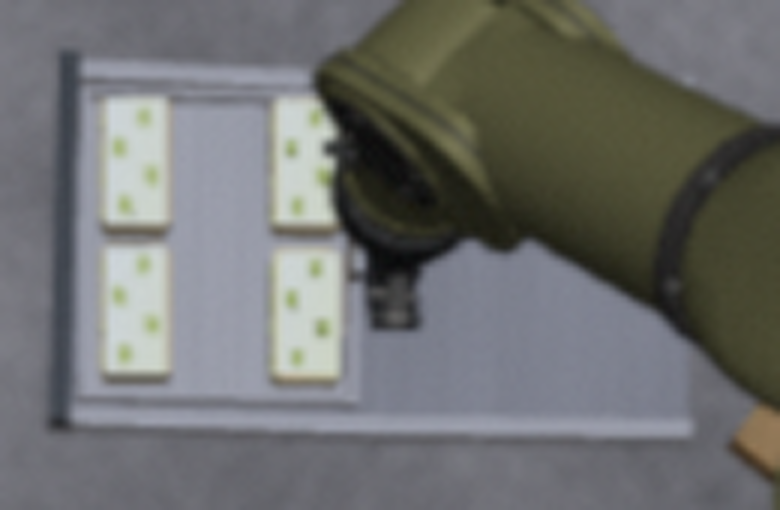

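From above the tray's left edge meets the stop bar (column ~78 in the crop). I'll back off and inspect with the arm clear.

```bash
python3 - <<'E'
from h import *
q=quat(RY,ax*A8)
robot.move_straight(tcp_for(-.06,.0105,.031),q,v=.08); st('back')
p=tcp_for(-.06,.0105,.031); p[2]+=.15; robot.move_straight(p,q,v=.25)
f,bs=view('p11'); st()
cv2.imwrite('pics/p11c.png',cv2.resize(f['frame'][100:185,180:310],None,fx=6,fy=6,interpolation=cv2.INTER_CUBIC))
f=grab('side'); cv2.imwrite('pics/s11.png',cv2.resize(f['frame'][130:210,235:335],None,fx=7.5,fy=7.5,interpolation=cv2.INTER_CUBIC))
E
```

```text
back t=55.7 p [ 0.6211 -0.0937  0.2025] open -0.0001 F [-0.8104 -0.737  -0.2095]
 t=57.9 p [0.401  0.1993 0.2998] open 0.0000 F [0.5485 1.0527 0.7768]
```

View pics/p11c.png

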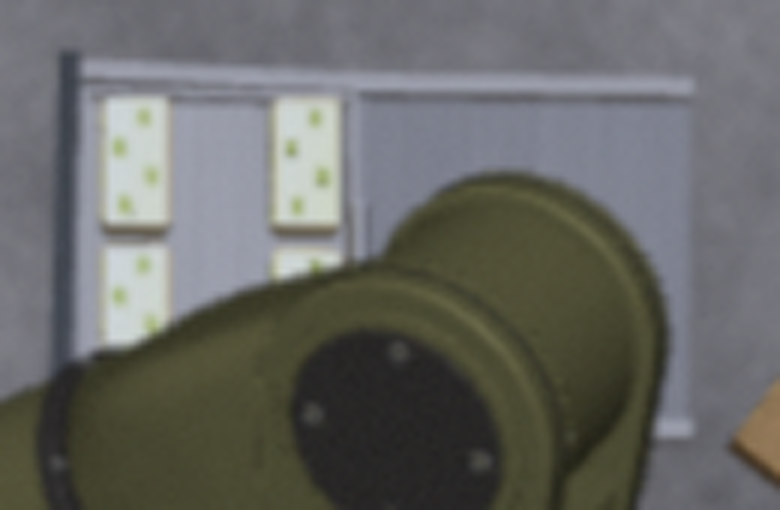

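View pics/s11.png

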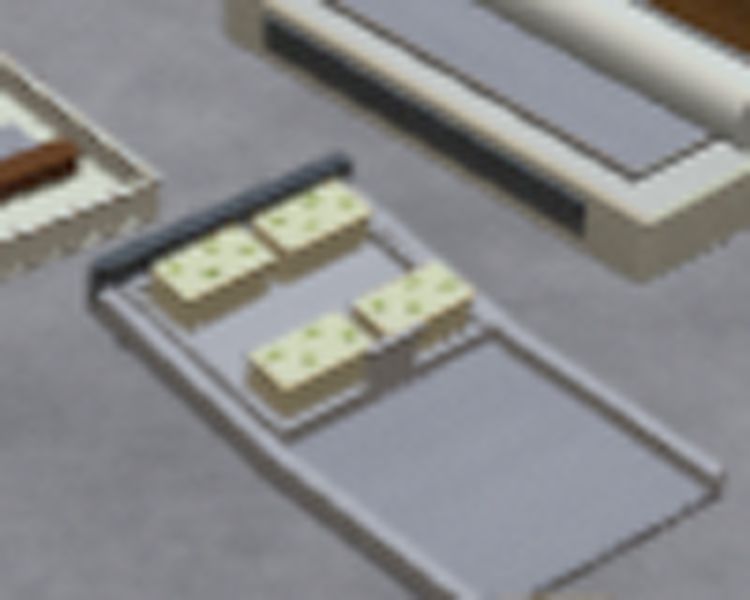

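```bash
python3 - <<'E'
from h import *
im=cv2.imread('pics/p11.png'); f=grab('top')
g=cv2.cvtColor(im,cv2.COLOR_BGR2GRAY).astype(int)
for r in (117,120,122,128): print(r,'L',g[r,188:200],'R',g[r,234:246])
# expected home positions projected to pixels
o=np.array([.6224,-.0157]); 
def RP(x,s,h):
    y=s*np.cos(A8)-h*np.sin(A8); z=.008+s*np.sin(A8)+h*np.cos(A8)
    return np.array([*(o+ax[:2]*x+u[:2]*y),z])
for n,x,s,h in [('rear rim outer',.05,.012,.016),('rear rim inner',.05,.017,.016),('rear underside',.05,.012,0),('front rim outer',.05,.162,.016),('front rim inner',.05,.157,.016),('stop top downhill edge',.05,.162,.032),('stop foot',.05,.162,0),('tab top outer',.01,.012,.046),('tab top inner',.01,.018,.046)]:
    print(n,RP(x,s,h),proj(f,RP(x,s,h)))
E
```

```text
117 L [114  95  71  68  84 122 149 148 148 173 204 208] R [201 194 164 125 135 144 132 127 121 122 122 122]
120 L [109  93  71  67  82 122 154 156 159 182 208 210] R [207 202 171 132 144 147 135 130 130 129 129 130]
122 L [108  91  71  70  81 122 153 157 158 177 203 202] R [208 203 172 133 142 147 135 131 129 130 131 129]
128 L [101  82  71  73  99 138 155 156 161 182 208 209] R [185 197 172 125 135 146 136 132 129 129 130 131]
rear rim outer [ 0.6727 -0.0079  0.0255] [[239.1983 126.3521]]
rear rim inner [ 0.6729 -0.003   0.0262] [[237.6659 126.2869]]
rear underside [ 0.6728 -0.0057  0.0097] [[238.6754 127.5064]]
front rim outer [0.6782 0.1405 0.0464] [[192.6802 124.3948]]
front rim inner [0.678  0.1356 0.0457] [[194.2487 124.4601]]
stop top downhill edge [0.6781 0.1383 0.0622] [[192.7259 123.1805]]
stop foot [0.6783 0.1428 0.0305] [[192.6354 125.5838]]
tab top outer [ 0.6326 -0.0106  0.0552] [[240.0349 136.4711]]
tab top inner [ 0.6328 -0.0047  0.0561] [[238.1544 136.3963]]
```

```bash
python3 - <<'E'
import cv2
im=cv2.imread('pics/p11.png')
cv2.imwrite('pics/p11d.png',cv2.resize(im[108:150,186:250],None,fx=12,fy=12,interpolation=cv2.INTER_NEAREST))
E
```

```text
(no output)
```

View pics/p11d.png

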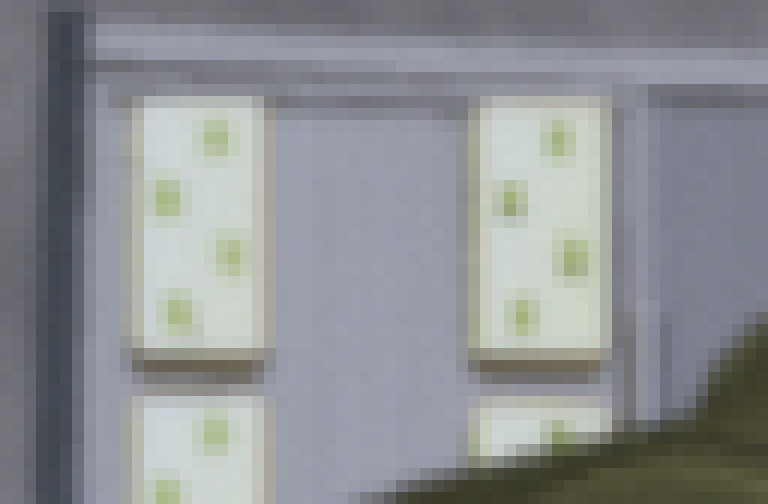

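The rear rim edge reads column 239.8 (239.2 expected) and the stop edge 192.5 (192.7 expected). That allows a gap of 0–2 mm at most. I'll make one more nudge along the slope direction to make sure it is fully home.

```bash
python3 - <<'E'
from h import *
q=quat(RY,ax*A8)
p=tcp_for(-.06,.0105,.031); hi=p.copy(); hi[2]+=.15
robot.move_ptp(hi,q); robot.move_straight(p,q,v=.2); st('down')
h=robot.move_straight(tcp_for(-.015,.0105,.031),q,v=.08); 
h=robot.move_straight(tcp_for(.01,.0105,.031),q,v=.015,contact_N=3); st('touch %s'%h)
c=np.array(robot.current_eef_pos()); 
sl=u*np.cos(A8)+np.array([0,0,np.sin(A8)])
for k in (.002,.004,.006,.008,.010,.012):
    h=robot.move_straight(c+sl*k,q,v=.01,contact_N=20); st('k%.3f %s'%(k,h))
    if robot.current_force()[1]<-22: break
robot.move_straight(c-sl*.03,q,v=.05)
b=np.array(robot.current_eef_pos()); b[2]+=.15; robot.move_straight(b,q,v=.25); st()
E
```

```text
down t=60.2 p [ 0.6216 -0.0939  0.2036] open -0.0002 F [ 1.4512 -0.7022  0.1818]
touch True t=61.6 p [ 0.6227 -0.0424  0.2018] open -0.0003 F [ 0.2086 -0.2277  0.4259]
k0.002 False t=62.0 p [ 0.6225 -0.0418  0.2016] open -0.0001 F [-1.5394 -5.8355 -0.1243]
k0.004 False t=62.4 p [ 0.6225 -0.0413  0.2016] open 0.0000 F [-0.2713 -7.7147  0.258 ]
k0.006 False t=62.7 p [ 0.6226 -0.0408  0.2017] open -0.0002 F [ -0.6782 -10.6599   0.7399]
k0.008 False t=63.1 p [ 0.6226 -0.0402  0.2018] open 0.0000 F [ -2.4352 -14.4288   2.0186]
k0.010 False t=63.4 p [ 0.6225 -0.0396  0.2019] open 0.0002 F [ -1.2581 -17.4831   3.2429]
k0.012 False t=63.8 p [ 0.6225 -0.0391  0.202 ] open -0.0002 F [ -3.0524 -20.7699   3.7135]
 t=65.5 p [ 0.6211 -0.0718  0.3465] open 0.0002 F [-0.4601 -0.1944 -0.3356]
```

Force rose linearly over 3 mm of pure compliance, so the tray is hard against the stop. Next is the knob, which I'll measure more closely.

```bash
python3 - <<'E'
from h import *
f=grab('top','p12'); im=f['frame']
g=cv2.cvtColor(im,cv2.COLOR_BGR2GRAY)
sub=g[175:245,110:175]
m=np.zeros_like(g); m[175:245,110:175]=(sub>150)
m=cv2.morphologyEx(m,cv2.MORPH_CLOSE,np.ones((3,3),np.uint8))
for r in rects(f,m,300,3000,.06): print('panel',r['uv'],r['c'],r['size'],r['ang'])
cs,_=cv2.findContours(m,cv2.RETR_CCOMP,cv2.CHAIN_APPROX_NONE)
for c in cs:
    if cv2.contourArea(c)>200:
        W=ray(f,c.reshape(-1,2),.08)[:,:2]; (x,y),r=cv2.minEnclosingCircle((W*1000).astype(np.float32)); print('circ',x,y,r)
big=cv2.resize(im[180:240,115:170],None,fx=9,fy=9,interpolation=cv2.INTER_CUBIC)
big=cv2.convertScaleAbs(big,alpha=1.6); cv2.imwrite('pics/knob.png',big)
s=grab('side'); b=cv2.resize(s['frame'][135:190,180:230],None,fx=10,fy=10,interpolation=cv2.INTER_CUBIC); cv2.imwrite('pics/knobs.png',cv2.convertScaleAbs(b,alpha=1.6))
E
```

```text
panel [140.8 213.3] [0.3966 0.305 ] [113.6019 113.213 ] 3.0540986
circ 394.50384521484375 300.6300354003906 76.0245590209961
circ 395.1755676269531 301.0068664550781 45.76818084716797
```

View pics/knob.png

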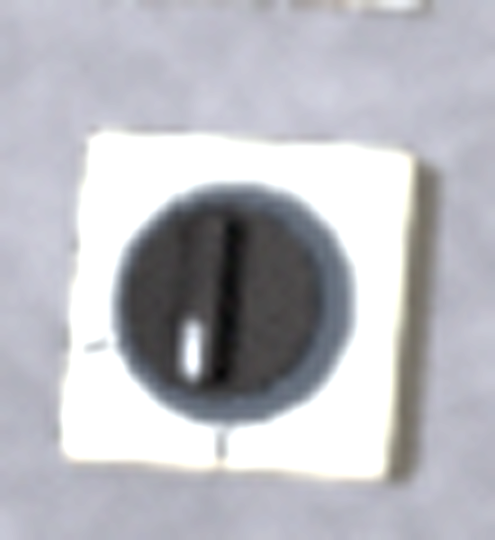

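View pics/knobs.png

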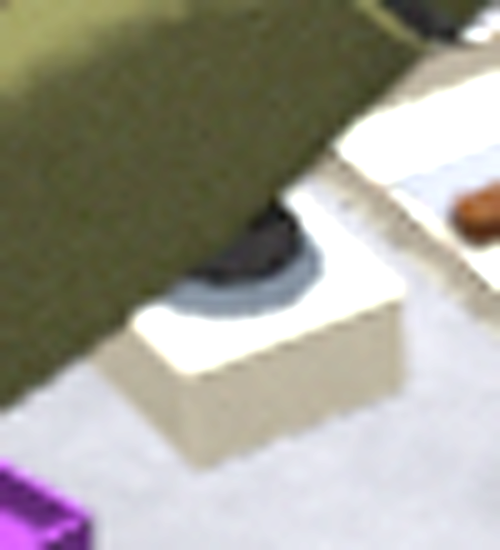

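The pointer is at the lower mark (192,352 in the crop), so the knob is in the "stopped" place. The running mark is at the left, (98,346), which is clockwise. The bar runs parallel to the panel's sides.

```bash
python3 - <<'E'
from h import *
f=grab('top')
C=lambda px:[(115+(x+.5)/9-.5,180+(y+.5)/9-.5) for x,y in px]
print('bar top corners',ray(f,C([(198,213),(232,216),(184,382),(215,385)]),.110))
print('disc rim L,R,T,B',ray(f,C([(116,300),(354,300),(235,184),(235,424)]),.076))
print('dark top disc',ray(f,C([(124,300),(326,300),(222,200),(222,398)]),.080))
print('panel',ray(f,C([(90,133),(414,155),(388,478),(65,458)]),.06).mean(0))
E
```

```text
bar top corners [[0.4241 0.3057 0.11  ]
 [0.4228 0.2942 0.11  ]
 [0.3675 0.3105 0.11  ]
 [0.3662 0.3001 0.11  ]]
disc rim L,R,T,B [[0.3977 0.3426 0.076 ]
 [0.3956 0.2605 0.076 ]
 [0.4366 0.3014 0.076 ]
 [0.3541 0.3017 0.076 ]]
dark top disc [[0.3974 0.3388 0.08  ]
 [0.3956 0.2692 0.08  ]
 [0.4309 0.3049 0.08  ]
 [0.363  0.3052 0.08  ]]
panel [0.3957 0.304  0.06  ]
```

```bash
python3 - <<'E'
from h import *
x,y,th=.3958,.304,np.pi/2-.0875
fingers.let_go()
robot.move_ptp([x,y,.36],quat(th))
h=robot.move_straight([x,y,.257],quat(th),v=.12,contact_N=8); st('down %s'%h)
f=grab('side'); b=cv2.resize(f['frame'][100:200,150:260],None,fx=6,fy=6,interpolation=cv2.INTER_CUBIC); cv2.imwrite('pics/k1.png',b)
fingers.grasp(); st('grasp'); print(robot.current_ft_torque(), robot.current_joint_positions())
E
```

```text
down False t=69.0 p [0.3959 0.3042 0.2575] open 0.0857 F [-0.0978  0.2588 -0.5204]
grasp t=69.7 p [0.396  0.3058 0.2576] open 0.0148 F [ 0.774   4.9573 -0.3562]
[ 1.0342 -0.1371 -0.0336] [-0.1839  0.9827 -1.0061  2.0343  1.1737  0.8632 -0.4127]
```

View pics/k1.png

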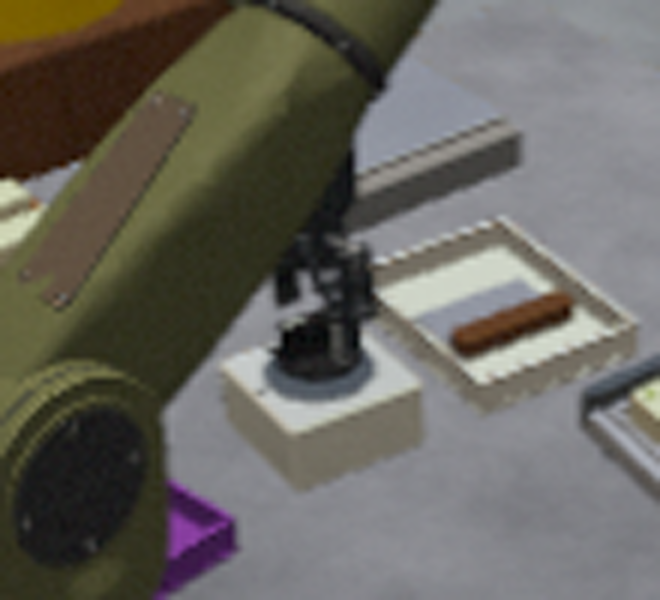

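The fingers are around the bar (opening 14.8 mm) with 5 N sideways, so the knob axis is about 2 mm further to +y. I'll correct for that, then press in steps.

```bash
python3 - <<'E'
from h import *
x,y,th=.396,.3065,np.pi/2-.0875
print([None if (q:=robot.solve_ik([x,y,.245],quat(th-d))) is None else np.array(q) for d in (0,.6,1.25)])
robot.move_straight([x,y,.2575],quat(th),v=.02); st()
for dz in (.004,.008,.012,.016,.020,.024,.028):
    robot.move_straight([x,y,.2575-dz],quat(th),v=.03); st('dz%.3f'%dz)
    if robot.current_force()[2]>22: break
print(dz)
E
```

```text
[array([-0.1954,  1.0024, -0.9885,  2.0365,  1.2011,  0.8555, -0.4345]), array([-0.2375,  0.9623, -0.896 ,  2.0385,  1.16  ,  0.7737, -0.9983]), array([-0.2919,  0.921 , -0.7858,  2.0412,  1.1035,  0.6827, -1.5972])]
 t=70.0 p [0.396  0.3068 0.2576] open 0.0144 F [1.0664 2.626  0.3831]
dz0.004 t=70.3 p [0.396  0.3068 0.2537] open 0.0148 F [0.7467 1.2026 5.095 ]
dz0.008 t=70.6 p [0.396  0.3068 0.2499] open 0.0150 F [-0.4474  0.7328  7.8266]
dz0.012 t=70.8 p [0.3954 0.3069 0.2492] open 0.0149 F [-1.8025 -5.7383 37.6952]
0.012
```

It bottomed at 8.4 mm of travel. I'll ease the press a little and turn clockwise in steps.

```bash
python3 - <<'E'
from h import *
x,y,th=.396,.3068,np.pi/2-.0875
z=.2475
robot.move_straight([x,y,z],quat(th),v=.02); st()
for d in np.arange(.15,1.26,.15).tolist()+[1.24]:
    robot.move_ptp([x,y,z],quat(th-d)); 
    m=R.from_quat(robot.current_orientation()).as_matrix()[:,1]
    st('d%.2f yaw turned %.3f Mz %.2f'%(d,th-np.arctan2(m[1],m[0]),robot.current_ft_torque()[2]))
E
```

```text
t=71.1 p [0.3957 0.3069 0.2494] open 0.0150 F [-2.584  -1.7756 20.0923]
d0.15 yaw turned 0.150 Mz -0.02 t=71.4 p [0.3957 0.307  0.2494] open 0.0148 F [-1.4582 -1.6241 20.5681]
d0.30 yaw turned 0.300 Mz -0.03 t=71.6 p [0.3957 0.3071 0.2494] open 0.0149 F [ 0.6894 -2.1777 19.3663]
d0.45 yaw turned 0.450 Mz -0.03 t=71.9 p [0.3957 0.3072 0.2494] open 0.0150 F [-1.0376 -1.8482 19.3955]
d0.60 yaw turned 0.600 Mz -0.05 t=72.1 p [0.3957 0.3072 0.2494] open 0.0153 F [-1.1398 -0.8558 20.513 ]
d0.75 yaw turned 0.750 Mz -0.03 t=72.4 p [0.3958 0.3073 0.2494] open 0.0151 F [-2.0704 -1.3284 20.9181]
d0.90 yaw turned 0.900 Mz 0.00 t=72.7 p [0.3958 0.3074 0.2494] open 0.0151 F [-1.1205 -1.3046 19.519 ]
d1.05 yaw turned 1.050 Mz 0.00 t=72.9 p [0.3959 0.3074 0.2494] open 0.0146 F [ 0.1352 -1.3546 19.8783]
d1.20 yaw turned 1.200 Mz 0.02 t=73.2 p [0.3959 0.3074 0.2494] open 0.0150 F [ 0.0096 -0.0207 20.3177]
d1.24 yaw turned 1.237 Mz 0.61 t=73.4 p [0.3958 0.3075 0.2494] open 0.0147 F [-0.2325 -0.7348 18.9845]
```

The end stop shows as a torque rise to 0.61 N·m at 1.237 rad. I'll let the knob rise, release it and retreat.

```bash
python3 - <<'E'
from h import *
x,y,th=.396,.3072,np.pi/2-.0875
q=quat(th-1.235)
robot.move_straight([x,y,.2570],q,v=.02); st('raised')
fingers.let_go(); st('open')
robot.move_straight([x,y,.36],q,v=.15); st('up')
robot.move_ptp([.45,-.30,.38],quat(best(.45,-.30,.38,np.pi/2)[0])); robot.pause(.5)
f=grab('top','p14'); cv2.imwrite('pics/p14b.png',cv2.resize(f['frame'],(800,600),interpolation=cv2.INTER_CUBIC))
big=cv2.convertScaleAbs(cv2.resize(f['frame'][180:240,115:170],None,fx=9,fy=9,interpolation=cv2.INTER_CUBIC),alpha=1.6); cv2.imwrite('pics/knob2.png',big)
s=grab('side'); cv2.imwrite('pics/s14.png',cv2.resize(s['frame'][90:250,150:350],None,fx=4,fy=3.7,interpolation=cv2.INTER_CUBIC)); st()
E
```

```text
raised t=74.0 p [0.3963 0.3075 0.257 ] open 0.0146 F [2.1537 2.052  2.7501]
open t=74.7 p [0.396  0.3072 0.257 ] open 0.0853 F [-0.4632  0.325   0.1562]
up t=75.6 p [0.396  0.3067 0.3593] open 0.0856 F [ 0.0138  0.7233 -0.7753]
 t=78.3 p [ 0.45 -0.3   0.38] open 0.0855 F [-0.4601 -0.8517 -0.307 ]
```

View pics/p14b.png

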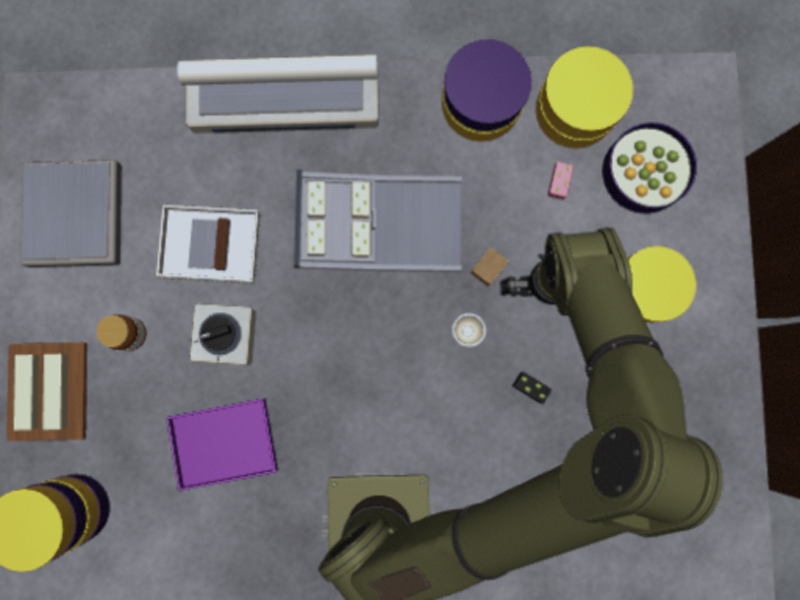

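View pics/knob2.png

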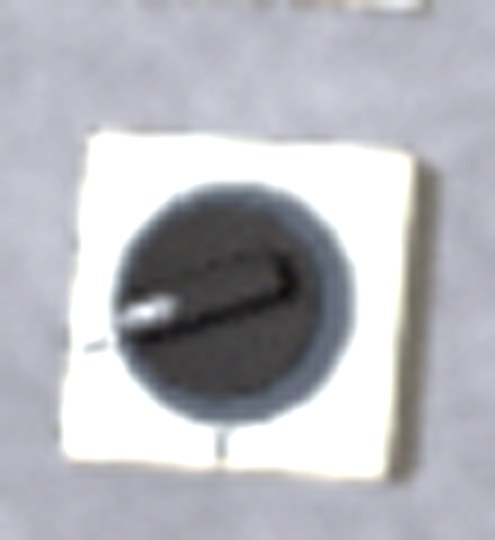

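View pics/s14.png

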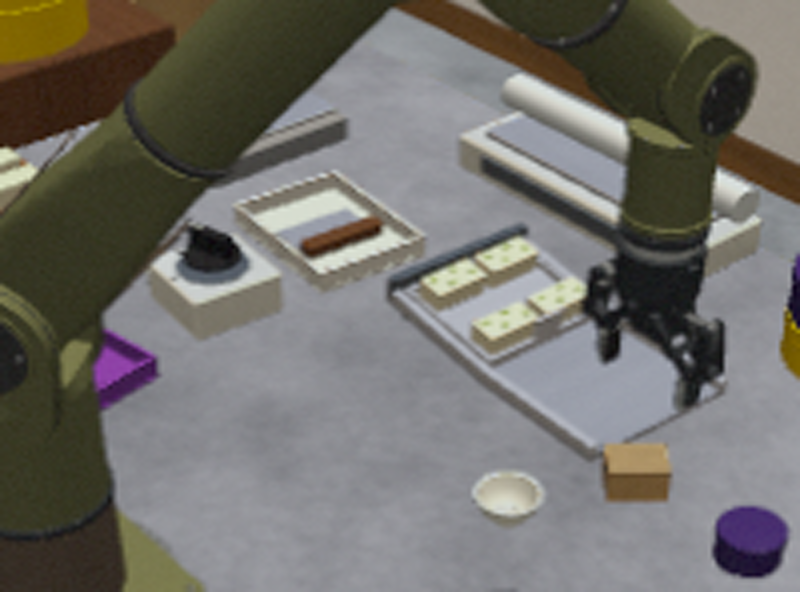

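The bar now points at the running mark, about 70° clockwise from where it was, and the disc outline matches the knob-up picture. The tray is home with four bars flat in it, the scraper is in the box, and the bystanders are unmoved. I'm handing in.

```bash
python3 - <<'E'
from h import *
robot.job_done(); st('done')
E
```

```text
the job is handed in; nothing more can be done
the job is handed in; nothing more can be done
```

The job is done and handed in; the last clock reading before hand-in was 78.3 s of the 210 s allowed.

- **Scraper:** it lies flat in the white utensil box, clear of all its walls.
- **Bars:** all four were present. I laid them flat on the tray floor in two rows while the tray was on the landing. The final pictures show none on top of another.
- **Tray:** I pushed it up the ramp by its tab.
  - The first push stopped on contact about 7 mm short of the expected end, so I pressed on until it was home.
  - In the picture the rear rim edge was about 0.6 pixel (2 mm) from the computed home position, so the picture alone could not rule out a gap of up to 2 mm.
  - A second push along the slope to 21 N gave only a steady force rise over 3 mm of give. I take that as the tray resting against the stop.
- **Knob:** I pressed it 8.4 mm to the bottom. I turned it clockwise until the torque rose at 1.237 rad on the wrist, then let it rise and released it. The bar now points at the running mark. That it sprang fully up is judged from its outline matching the earlier knob-up picture.
- **Everything else:** the tins, bowl, carton, jar, look-alikes and purple box appear where they were. The gripper was clear of everything at hand-in.

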